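# Free the steriliser door from its safety hook

## Task

The drop-down door of the small instrument steriliser is ajar, held by its sprung safety hook. With the fingers shut, reach down through the gap behind the top of the door, press the hook plate down gently and keep it down while you draw the door outwards until it is free, then swing the door all the way down and leave it open. Do not force the latch or the door, and leave the things beside the steriliser where they are.

Things in the scene. Friction and masses are not known exactly. Their poses are not given: they have to be found in the camera images.
- stand: Fixed dark wooden plinth, 210 x 340 x 25 mm, under a white steriliser. Origin at table height, on the steriliser's front plane, at mid door; +x into the steriliser, +y to the left when looking along +x, z up. The shell (x 0 to 210, y -135 to +205 mm) sits on levelling feet: its underside is 30 to 54 mm above the table, varying, NOT given. Heights h are from that underside; flat top at h = 166.
- gap_foot (a point): Point on the table plumb below the middle of the gap (stand x = -18 mm, y = 0; axes as the stand). The gap, open from above, runs along y between the shell's front edge (x = 0) and the leaning door's top edge, about 33 mm wide at the start. In it, at h = 144 mm (22 mm below the shell's top), lies the hook plate; press it here, with shut fingers.
- rod_foot (a point): Point on the table plumb below the rod when caught (stand x = -39 mm, y = 0). The rod, steel, 6 mm thick, along y, axis at h = 150 mm, is part of the door: it bridges a notch 84 mm wide (y = -42 to 42) and 55 mm deep in the door's top edge. At the start it may be up to 4 mm nearer the shell. Push it outwards (-x) from inside to draw the door.
- teeth_foot (a point): Point on the table plumb below the middle of the hook's teeth (stand x = -46 mm, y = 0). The hook is a grey level plate, 69 mm wide (y), 4 mm thick, from inside the shell under the rod to x = -55 mm. On its front corners (y = 27 to 35 mm either side) two teeth, 8 mm thick, stand up to h = 155 mm before the rod and stop it; the 54 mm between them are plain.
- plate_foot (a point): Point on the table plumb below the plate's plain middle (stand x = -30 mm, y = 0). The plate is hinged inside at x = +90 mm, h = 150, and sprung up. Pressed at x = -18 it yields from 4 N, clears the rod when 7 mm down (7 N), meets a hard stop 13 mm down (10 N). Keep it down till the rod has gone 14 mm outwards; go a few mm lower as you slide forwards. Over 30 N on anything breaks it.
- door (a joint): Door angle, rad: 0 shut, 0.20 to 0.225 caught (start), 1.5 fully down, nearly level. White panel, y = -130 to 130 mm of the stand, 150 high, 12 thick, hinged along its lower edge at x = -2 mm, h = 15. At angle a, inner face point r from the hinge: x = -2 - r sin a, h = 15 + r cos a. Stiff hinge, stays at any angle; moved by 3 to 8 N near its top. Plain panel either side of the notch.
- spool: Bystander: black tape spool, 48 mm across, 48 mm high, standing on the table beside the steriliser; origin at the centre of its underside.
- ink: Bystander: small black ink bottle with a paper label, 36 mm across, 85 mm high, standing on the table beside the steriliser; origin at the centre of its underside.
- beaker: Bystander: clear plastic beaker, 54 mm across the rim, 60 mm high, standing on the table beside the steriliser; origin at the centre of its underside.

How it is judged:
On the way:
1. the door has been drawn past the hook's teeth and is free (value of joint door above 0.38 rad), for 0.2 s.
At the end, for the whole second after the job is handed in: The door is down to within 0.15 rad of fully open (joint above 1.35 rad), at rest, and the spool, ink bottle and beaker are within 20 mm of where they were (value of joint door above 1.35 rad and velocity of joint door between -0.05 and 0.05 rad/s and distance of each of spool, ink, beaker from where it was at the start of the episode below 0.02 m); the robot touches nothing.
It fails at once if the robot or its fingers touch anything with more than 30 N (latch or door forced) (contact force between any of the arm, the fingers and anything else above 30 N).
It fails at once if a bystander is knocked over or pushed away (distance of any of spool, ink, beaker from where it was at the start of the episode above 0.03 m or angle between any of spool, ink, beaker's own z axis and vertical above 0.5 rad).
It also fails if it takes over 53 s, if anything falls off the work surface, if the arm or the gripper's body presses on something with over 40 N, if the wrist force passes 120 N, or if a joint passes its speed limit or range.

## Robot

A 6-joint arm with a two-finger parallel gripper is mounted at the origin on the work surface. World frame = base frame: x ahead of the robot, y to its left, z up, the work surface at z = 0. Lengths are in m, angles in rad, forces in N, time in s.
With the tool pointing down it reaches from about 0.35 to 0.875 m from the base axis. Payload 4.2 kg.
Tool frame: the origin (TCP) lies at the centre of the arm's flange, where the gripper is bolted on; the fingertips stand 182 mm ahead of it and the grasp point (between the pads) lies 164 mm ahead of it (robot.tip_reach is the distance from the TCP to the fingertips, in m); z points along the fingers, y is the line along which they close (so a half turn about z gives the same grasp; the last joint's range is limited). The gripper opens to 87 mm and grips with 3 to 60 N. Pads are 19 mm wide; open, the fingers measure 117 mm over their backs; the gripper's body (75 mm by 190 mm) begins 51 mm behind the grasp point.
Start: joints at [-0.96, 0.385, 0.008, 0, -1.194, -0.259], TCP at [0.215, -0.587, 0.405] pointing down, gripper open.
Joint ranges: [-3.14, 3.14], [-1.21, 2.06], [-1.07, 1.41], [-3.16, 2.05], [-2.99, -0.16], [-3.1, 3.1]. Speed limits (rad/s): [2.79, 2.79, 3.14, 3.14, 3.14, 3.14].

## Interface

Orientations are given as a rotation vector (axis times angle).
In Python, from workcell import robot, grip, kin, eyes, workorder gives the robot as it stands. The module is installed in compiled form; this text tells all that it offers. Calls block until the motion is done:
- robot.move_pose(position, orientation): joint-space move of the TCP to a pose.
- robot.move_linear(position, rot=None, rate=0.15): straight line of the TCP; rot=None keeps the orientation; rate is the mean speed in m/s.
- robot.goto_joints(angles): joint-space move.
- grip(opening, grip_force=None): finger opening in m; grip_force is the grip in N (None keeps the last); returns when the fingers have stopped.
- robot.sleep(seconds).
- kin.ik(position, orientation): joint angles nearest the present ones, or None.
- robot.observe(): the state.
- eyes.read_camera(name): name is "scene" or "top" or "wrist"; returns a dict with "pixels" (400x640x3 uint8, red, green, blue), "fx", "fy", "cx", "cy" (pixels), "extrinsics" (4x4, takes a point from camera to world coordinates); the wrist camera has in their place "T_tool_cam" (4x4, takes a point from camera to tool coordinates, whose origin is the TCP and whose axes are the flange's). Camera axes: x right, y up, looking along -z (the intrinsics and any distortion apply to the point x, -y, -z); pixel columns grow to the right and rows downward; lengths in m; the calibration is good to about 2 mm. A picture is of the moment at which its call begins: read the wrist's pose just before it. There is no depth.
A pose or a line that the arm cannot do raises robot.Unreachable and nothing moves.
- workorder.job_done(): hands the job in; it is judged then, once.
The state is a dict: "clock": time; "joints": joint angles; "qd": joint speeds; "effort": joint torques, N m; "ee_pos": TCP position; "eef_rot": TCP orientation; "wrist_force": force on the tool from outside, world axes, zero at the start; "ft_torque": the same for the moment, N m; "finger_gap": finger opening in m; "finger_force": force on a finger pad.
Only numpy, scipy, OpenCV 4.12 (cv2) and the standard library are available. Lean on these libraries where they do the work, as an engineer would, in place of code of your own. Each camera call takes 0.05 s, during which the arm holds its last target. There are 200 camera calls.

## Working session

There is one attempt and no reset: what is moved stays moved. The work goes in short steps, each a Python script; the robot and the scene stay as the last script left them, time stands still between calls to the robot, and variables do not carry over. Pictures are saved under pics/ and viewed, at most 10 in all, crops included, and the job is handed in when it is done.

```bash
mkdir -p pics; ls; python3 - <<'E'
from workcell import robot, eyes
import cv2, numpy as np
for n in ("scene","top"):
    c=eyes.read_camera(n); cv2.imwrite(f"pics/{n}0.png",c["pixels"][:,:,::-1]); np.save(f"pics/{n}0.npy",c,allow_pickle=True)
    print(n,c["fx"],c["fy"],c["cx"],c["cy"],c.keys()); print(np.round(c["extrinsics"],4))
o=robot.observe(); print(o["clock"],o["ee_pos"],o["eef_rot"],o["wrist_force"])
E
```

```text
pics
scene 438.8467693304171 438.8467693304171 323.882595071365 204.44932785781205 dict_keys(['pixels', 'fx', 'fy', 'cx', 'cy', 'extrinsics'])
[[-0.854  -0.4912  0.1713  0.8158]
 [ 0.5202 -0.8077  0.2773  0.2971]
 [ 0.0022  0.326   0.9454  0.8882]
 [ 0.      0.      0.      1.    ]]
top 417.13569877143556 417.13569877143556 318.47535044176885 197.75349238744388 dict_keys(['pixels', 'fx', 'fy', 'cx', 'cy', 'extrinsics'])
[[ 0.0163  0.9965 -0.0822  0.5842]
 [-0.9996  0.0143 -0.0243  0.0365]
 [-0.023   0.0825  0.9963  0.9819]
 [ 0.      0.      0.      1.    ]]
0.1 [ 0.21533533 -0.58652743  0.40379345] [ 5.49393245e-01 -3.09276977e+00 -2.91689256e-03] [-0.17951235  0.02016885 -0.44381775]
```

View pics/scene0.png

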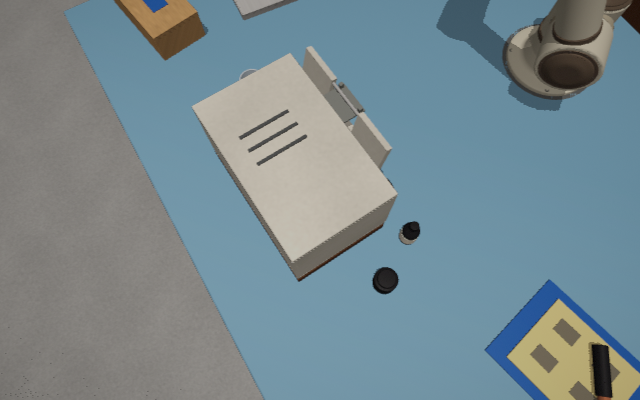

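View pics/top0.png

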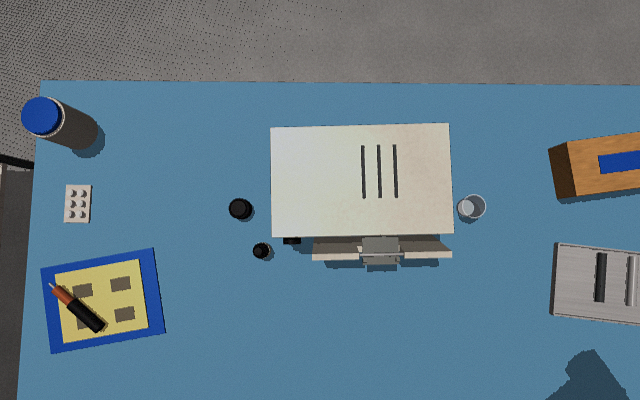

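Scene view: shell top corners are near (193,106), (291,55), (396,195), (294,262), and the notch and hook are near (345,100). Top view: the shell top spans (271,127) to (453,233), the plate is near (380,250), ink (262,250), spool (240,209), beaker (472,207). Next I triangulate the shell-top corners.

```bash
cat > h.py <<'E'
import numpy as np, cv2
def ray(c,uv,T=None):
    T=c["extrinsics"] if T is None else T
    d=T[:3,:3]@np.array([(uv[0]-c["cx"])/c["fx"],-(uv[1]-c["cy"])/c["fy"],-1.])
    return T[:3,3],d/np.linalg.norm(d)
def onplane(c,uv,z,T=None):
    o,d=ray(c,uv,T); return o+d*(z-o[2])/d[2]
def tri(r1,r2):
    (o1,d1),(o2,d2)=r1,r2
    s=np.linalg.lstsq(np.c_[d1,-d2],o2-o1,rcond=None)[0]
    a,b=o1+s[0]*d1,o2+s[1]*d2
    return (a+b)/2,np.linalg.norm(a-b)
def proj(c,P,T=None):
    T=c["extrinsics"] if T is None else T
    p=T[:3,:3].T@(np.asarray(P)-T[:3,3]); return np.array([c["cx"]+c["fx"]*p[0]/-p[2],c["cy"]-c["fy"]*p[1]/-p[2]])
E
python3 - <<'E'
from h import *
S=np.load("pics/scene0.npy",allow_pickle=True).item();T=np.load("pics/top0.npy",allow_pickle=True).item()
init={"top":[(273,237),(271,127),(449,123),(453,233)],"scene":[(396,195),(294,262),(193,106),(291,55)]} # FL BL BR FR
C={}
for n,c in(("top",T),("scene",S)):
    g=cv2.cvtColor(c["pixels"],cv2.COLOR_RGB2GRAY).astype(np.float32)
    # edge fit: sample perpendicular to every side, strongest gradient, fit lines
    P=np.array(init[n],float);L=[]
    for i in range(4):
        a,b=P[i],P[(i+1)%4];t=(b-a)/np.linalg.norm(b-a);nn=np.array([t[1],-t[0]])
        pts=[]
        for s in np.linspace(.08,.92,60):
            k=np.arange(-5,5.01,.25);q=a+s*(b-a)+k[:,None]*nn
            v=cv2.remap(g,q[None,:,0].astype(np.float32),q[None,:,1].astype(np.float32),cv2.INTER_LINEAR)[0]
            gr=abs(np.gradient(cv2.GaussianBlur(v[None],(9,1),0)[0]));pts.append(q[gr.argmax()])
        L.append(cv2.fitLine(np.array(pts,np.float32),cv2.DIST_HUBER,0,.01,.01).ravel())
    out=[]
    for i in range(4):
        l,m=L[i-1],L[i];s=np.linalg.solve(np.c_[l[:2],-m[:2]],m[2:]-l[2:]);out.append(l[2:]+s[0]*l[:2])
    C[n]=out;print(n,np.round(out,1).tolist())
W=[]
for a,b in zip(C["top"],C["scene"]):
    p,e=tri(ray(T,a),ray(S,b));W.append(p);print(np.round(p,4),round(e,4))
W=np.array(W);print("sides",np.linalg.norm(np.roll(W,-1,0)-W,axis=1))
z=W[:,2].mean();print("ztop",z,"underside",z-.166)
Q=np.array([onplane(T,a,z) for a in C["top"]]);R=np.array([onplane(S,a,z) for a in C["scene"]])
print(np.round(Q,4),np.round(R,4),"sides",np.linalg.norm(np.roll(Q,-1,0)-Q,axis=1),np.linalg.norm(np.roll(R,-1,0)-R,axis=1))
local=np.array([[0,.205],[.21,.205],[.21,-.135],[0,-.135]])
M=(Q+R)[:,:2]/2
lc,mc=local-local.mean(0),M-M.mean(0)
th=np.arctan2((lc[:,0]*mc[:,1]-lc[:,1]*mc[:,0]).sum(),(lc*mc).sum());Rm=np.array([[np.cos(th),-np.sin(th)],[np.sin(th),np.cos(th)]])
org=M.mean(0)-Rm@local.mean(0);print("th",th,"org",org,"res",np.round(M-(local@Rm.T+org),4).tolist())
np.savez("pose.npz",th=th,org=org,zb=z-.166)
im=T["pixels"][:,:,::-1][190:290,220:500].copy()
im=cv2.resize(im,None,fx=2.8,fy=2.8,interpolation=cv2.INTER_CUBIC);i2=cv2.resize(S["pixels"][:,:,::-1][30:230,230:430],None,fx=1.5,fy=1.5,interpolation=cv2.INTER_CUBIC)
i2=np.pad(i2,((0,0),(0,784-300),(0,0)));cv2.imwrite("pics/crop0.png",np.vstack([im,i2]))
E
```

```text
top [[271.0, 237.0], [270.20001220703125, 127.30000305175781], [448.20001220703125, 122.19999694824219], [453.5, 233.0]]
scene [[397.5, 193.3000030517578], [291.70001220703125, 261.6000061035156], [190.8000030517578, 106.0], [289.6000061035156, 52.400001525878906]]
[0.5743 0.1427 0.1989] 0.0019
[0.784  0.1503 0.1964] 0.0015
[ 0.7972 -0.1892  0.1983] 0.0019
[ 0.5876 -0.1969  0.199 ] 0.0021
sides [0.20980264 0.33978709 0.20980189 0.33988274]
ztop 0.19815069320197942 underside 0.03215069320197941
[[ 0.5736  0.1434  0.1982]
 [ 0.783   0.1505  0.1982]
 [ 0.7964 -0.1887  0.1982]
 [ 0.5868 -0.1965  0.1982]] [[ 0.5748  0.1419  0.1982]
 [ 0.7846  0.1502  0.1982]
 [ 0.7979 -0.1901  0.1982]
 [ 0.588  -0.1983  0.1982]] sides [0.20946108 0.33941641 0.20981861 0.34019804] [0.20996493 0.34052585 0.2100902  0.34050961]
th 0.03862246094261197 org [ 0.58206698 -0.06247538] res [[0.0001, 0.0003], [-0.0002, -0.0001], [0.0001, -0.0001], [0.0001, -0.0001]]
```

View pics/crop0.png

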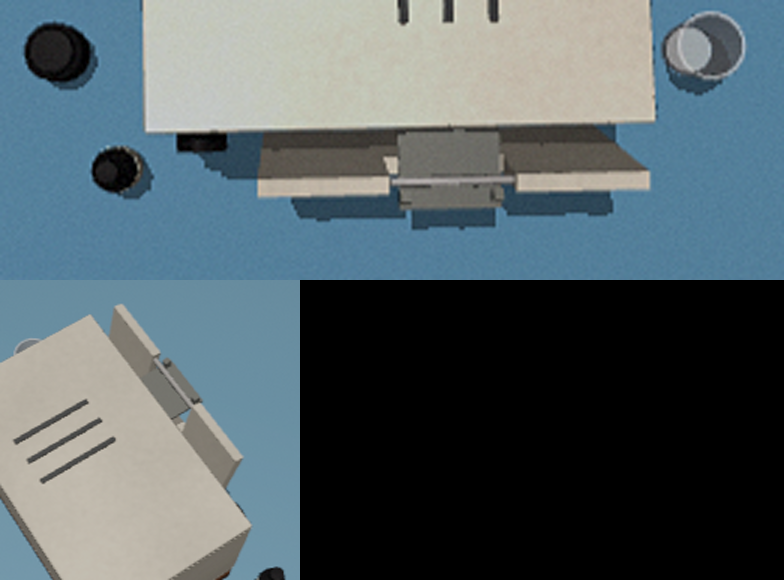

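The corner fit matches the given sizes to 0.3 mm, and the underside is about 32 mm above the table. In the crop, the plate spans columns 362–399, the rod is at about row 254 and the door tops at about row 256 (original pixels). I'll check the projected plate and rod against these, then go above the gap and look with the wrist camera.

```bash
cat >> h.py <<'E'
from scipy.spatial.transform import Rotation as Ro
pz=np.load("pose.npz"); th,org,zb=float(pz["th"]),pz["org"],float(pz["zb"])
c_,s_=np.cos(th),np.sin(th)
def w(x,y,h):  # stand mm, h mm -> world m
    return np.array([org[0]+(c_*x-s_*y)/1e3,org[1]+(s_*x+c_*y)/1e3,zb+h/1e3])
def stand(p):
    d=np.asarray(p)[:2]-org; return np.array([c_*d[0]+s_*d[1],-s_*d[0]+c_*d[1],p[2]-zb])*1e3
def rots():
    z=np.array([0,0,-1.])
    return [Ro.from_matrix(np.c_[x,np.cross(z,x),z]).as_rotvec() for x in (np.array([c_,s_,0]),-np.array([c_,s_,0]))]
E
python3 - <<'E'
from h import *
from workcell import robot,grip,kin,eyes
T=np.load("pics/top0.npy",allow_pickle=True).item();S=np.load("pics/scene0.npy",allow_pickle=True).item()
for p in [(-30,34.5,146),(-30,-34.5,146),(-39,0,150),(-35,42,150),(-35,-42,150),(-55,0,146)]: print(p,proj(T,w(*p)).round(1),proj(S,w(*p)).round(1))
L=robot.tip_reach;tcp=w(-18,0,166+60)+[0,0,L]
for r in rots(): q=kin.ik(tcp,r);print(r.round(3),None if q is None else np.round(q,2))
c=eyes.read_camera("wrist");print(c["T_tool_cam"].round(3))
grip(0.0)
o=robot.observe();p=np.array(o["ee_pos"]);p[2]=tcp[2];robot.move_linear(p)
best=min((r for r in rots() if kin.ik(tcp,r) is not None),key=lambda r:np.abs(np.array(kin.ik(tcp,r))-o["joints"]).max())
np.save("rot.npy",best);robot.move_pose(tcp,best)
o=robot.observe();print(o["clock"],o["finger_gap"],stand(np.array(o["ee_pos"])-[0,0,L]),o["wrist_force"],o["joints"])
Tw=np.eye(4);Tw[:3,:3]=Ro.from_rotvec(o["eef_rot"]).as_matrix();Tw[:3,3]=o["ee_pos"]
c=eyes.read_camera("wrist");Tw=Tw@c["T_tool_cam"]
im=c["pixels"][:,:,::-1].copy();cv2.imwrite("pics/wrist1raw.png",im)
for p in [(0,205,166),(0,-135,166),(0,0,166),(-30,34.5,146),(-30,-34.5,146),(-39,20,150),(-39,-20,150),(-55,0,146)]:
    u=proj(c,w(*p),Tw);print(p,u.round(1))
    if abs(u).max()<2000: cv2.circle(im,tuple(int(v) for v in u),4,(0,0,255),1)
cv2.imwrite("pics/wrist1.png",im)
E
```

```text
(-30, 34.5, 146) [362.3 250.4] [353.9 116.2]
(-30, -34.5, 146) [398.5 249.7] [332.9  89.3]
(-39, 0, 150) [380.8 254.9] [347.4  99.1]
(-35, 42, 150) [358.6 253.3] [358.6 116.8]
(-35, -42, 150) [403.  252.3] [332.9  84. ]
(-55, 0, 146) [380.8 263.3] [354.3  96.2]
[3.141 0.061 0.   ] [ 0.17  0.26 -0.08  0.   -1.23  1.44]
[ 0.061 -3.141 -0.   ] [ 0.17  0.26 -0.08  0.   -1.23 -1.71]
[[-0.001  0.961  0.278  0.075]
 [ 1.     0.     0.001  0.001]
 [ 0.     0.278 -0.961  0.02 ]
 [ 0.     0.     0.     1.   ]]
4.3083 0.00014126219144862596 [-18.09027791  -0.62083752 225.94835035] [-0.44840645  0.79529231 -0.24016104] [ 1.72771439e-01  2.63764113e-01 -7.81099566e-02  5.10854964e-05
 -1.22909036e+00 -1.70591016e+00]
(0, 205, 166) [607.5 234.5]
(0, -135, 166) [127.8 235.2]
(0, 0, 166) [318.2 234.9]
(-30, 34.5, 146) [364.7 186.7]
(-30, -34.5, 146) [271.6 186.9]
(-39, 20, 150) [345.8 176.1]
(-39, -20, 150) [290.4 176.2]
(-55, 0, 146) [318.  153.3]
```

View pics/wrist1.png

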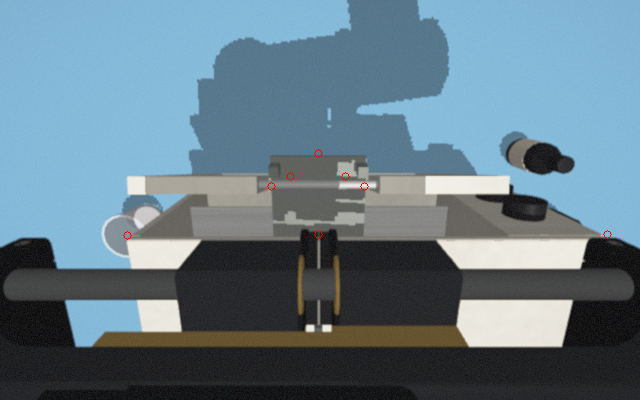

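The wrist view agrees within about 2 mm: shell front edge at row 237 (predicted 235), plate front at row 155 (153). The rod is at row 184, so it sits about 3–4 mm nearer the shell than when caught. Next I descend at x = -17 until I feel the plate.

```bash
cat > mv.py <<'E'
from h import *
from workcell import robot,grip,kin,eyes
L=robot.tip_reach; rot=np.load("rot.npy")
def st():
    o=robot.observe(); f=np.array(o["wrist_force"]); fs=np.array([c_*f[0]+s_*f[1],-s_*f[0]+c_*f[1],f[2]])
    return o["clock"],stand(np.array(o["ee_pos"])-[0,0,L]),fs
def go(x,y,h,rate=.05): robot.move_linear(w(x,y,h)+[0,0,L],rot,rate)
E
python3 - <<'E'
from mv import *
x=-17
go(x,0,200,.1);go(x,0,168,.08);go(x,0,158,.04);robot.sleep(.3);t,p,f0=st();np.save("f0.npy",f0);print(t,p,f0)
for h in np.arange(156,136,-1):
    go(x,0,h,.02);t,p,f=st();print(round(t,2),p.round(1),(f-f0).round(2))
    if abs((f-f0)[:2]).max()>4 : print("side");break
    if (f-f0)[2]>3: break
E
```

```text
6.0167 [-1.69692525e+01  6.62291573e-03  1.58175017e+02] [0.77792497 0.54211491 0.0431136 ]
6.27 [-17.   -0.  155.8] [-1.2  -0.49 -0.31]
6.52 [-17.    0.  154.9] [-1.14 -0.65 -0.04]
6.77 [-17.   -0.  153.9] [-1.55 -0.75  0.5 ]
7.02 [-17.    0.  152.9] [-0.55 -0.27  0.54]
7.27 [-17.   -0.  151.9] [-0.79 -0.51  0.21]
7.52 [-17.   -0.  150.9] [-0.8  -0.41 -0.75]
7.77 [-17.    0.  149.9] [-1.26  0.26 -0.57]
8.02 [-16.9  -0.  149.3] [-0.79  0.1   2.17]
8.27 [-16.9   0.  148.6] [-0.97  0.49  5.3 ]
```

Contact came about 5 mm higher than expected. I'll check that it is the sprung plate by its stiffness (about 0.45 N/mm) with small, averaged steps.

```bash
cat >> mv.py <<'E'
def avg(n=5):
    a=[]
    for _ in range(n): robot.sleep(.04);t,p,f=st();a.append(np.r_[p,f])
    a=np.mean(a,0);return t,a[:3],a[3:]-np.load("f0.npy")
E
python3 - <<'E'
from mv import *
t,p,f=avg();print(round(t,2),p.round(2),f.round(2))
for h in (147,146,145,144,143,142):
    go(-17,0,h,.02);t,p,f=avg();print(h,round(t,2),p.round(2),f.round(2))
    if f[2]>9 or abs(f[:2]).max()>5: break
c=eyes.read_camera("wrist");cv2.imwrite("pics/wrist2.png",c["pixels"][:,:,::-1])
c=eyes.read_camera("scene");cv2.imwrite("pics/scene2.png",cv2.resize(c["pixels"][20:200,260:460,::-1],None,fx=3,fy=3))
E
```

```text
8.47 [-1.6910e+01 -2.0000e-02  1.4849e+02] [-1.69 -0.41  4.22]
147 8.93 [-1.6830e+01 -1.0000e-02  1.4733e+02] [-1.83 -0.29  5.08]
146 9.39 [-16.79   0.   146.47] [-1.47 -0.    5.58]
145 9.85 [-16.76  -0.   145.61] [-1.96 -0.2   6.26]
144 10.31 [-16.72  -0.   144.77] [-1.68 -0.02  6.6 ]
143 10.77 [-1.6680e+01 -1.0000e-02  1.4393e+02] [-2.04  0.2   7.32]
142 11.22 [-16.63   0.   143.08] [-1.71  0.2   7.64]
```

View pics/scene2.png

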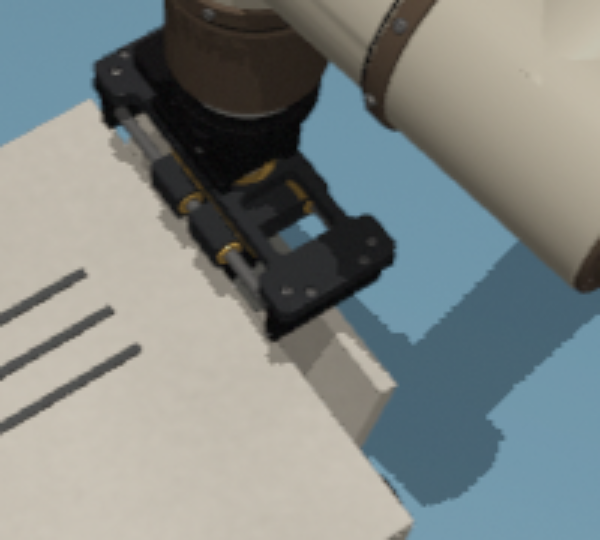

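View pics/wrist2.png

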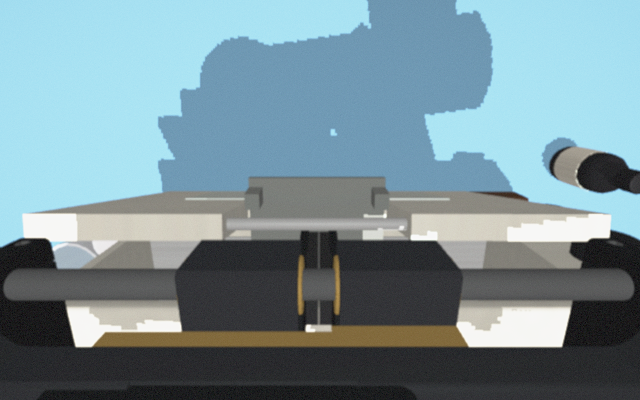

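The stiffness of about 0.6 N/mm from a 4 N threshold confirms it is the plate. The pictures show the shut fingers in the gap behind the rod (wrist row 224) and the door unmoved. I press to the equivalent of about 10 mm at x = -18, then slide out, going lower as I move, with force guards.

```bash
python3 - <<'E'
from mv import *
f0=np.load("f0.npy")
hc,al,lag=148.3,10/108,1.3
for h in (141,140,139,138.2):
    go(-17,0,h,.02)
t,p,f=avg();print("down",round(t,2),p.round(2),f.round(2))
ok=f[2]<14
X=-17
while ok and X>-58:
    X-=2; go(X,0,hc-al*(90-(X+9.5))-lag,.025);t,p,f=st();f=f-f0
    print(round(t,2),X,p.round(1),f.round(1))
    if f[2]>17 or abs(f[0])>14 or f[2]<3.5: print("STOP");break
c=eyes.read_camera("wrist");a=c["pixels"][:,:,::-1]
b=eyes.read_camera("scene")["pixels"][20:200,300:460,::-1]
cv2.imwrite("pics/three.png",np.hstack([cv2.resize(a,(400,250)),cv2.resize(b,(222,250))]))
E
```

```text
down 12.53 [-1.6430e+01  1.0000e-02  1.3987e+02] [-1.77  0.35  9.59]
12.78 -19 [-17.4   0.  140.3] [ 1.1 -0.7  8.4]
13.03 -21 [-1.860e+01  1.000e-01  1.408e+02] [ 2.6 -0.9  9.8]
13.28 -23 [-2.030e+01  1.000e-01  1.408e+02] [ 3.2 -0.5  9.2]
13.53 -25 [-22.3   0.2 140.6] [3.6 0.3 9.1]
13.78 -27 [-23.9   0.2 140.4] [ 5.4 -0.4  9.6]
14.03 -29 [-25.5   0.2 140.3] [ 6.4 -0.9  8.1]
14.28 -31 [-27.5   0.3 140. ] [ 6.5 -1.2  7.4]
14.53 -33 [-29.5   0.3 139.8] [ 6.3 -0.1  7.9]
14.78 -35 [-31.5   0.3 139.5] [ 6.  -0.6  7. ]
15.03 -37 [-33.5   0.3 139.2] [ 6.  -0.4  6.7]
15.28 -39 [-35.6   0.4 139. ] [ 5.6 -0.8  7. ]
15.53 -41 [-37.6   0.4 138.7] [7.1 0.9 6.2]
15.78 -43 [-39.6   0.4 138.5] [7.  0.1 5.5]
16.03 -45 [-41.7   0.4 138.2] [ 5.4 -0.9  6.2]
16.28 -47 [-43.7   0.4 138. ] [ 5.3 -0.8  6. ]
16.53 -49 [-45.7   0.4 137.7] [6.2 0.1 4.9]
16.78 -51 [-47.7   0.4 137.5] [ 6.3 -0.1  6.2]
17.03 -53 [-49.8   0.4 137.3] [6.1 0.6 5.7]
17.28 -55 [-51.8   0.4 137. ] [ 5.6 -0.   5.7]
17.53 -57 [-53.8   0.4 136.8] [ 6.  -1.2  4.4]
17.78 -59 [-55.8   0.4 136.6] [ 6.4 -0.5  5.7]
```

View pics/three.png

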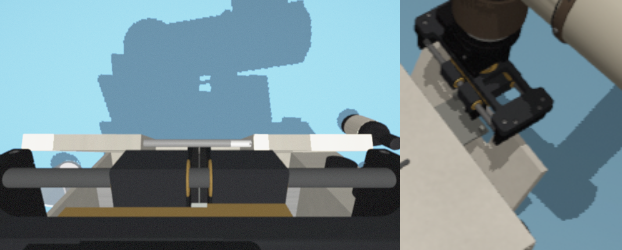

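The door was drawn smoothly at about 6 N with no jam at the teeth, and the rod is now about 30 mm outwards. I go a little further, lift out, then push the plain panel at y = -85 down along its arc.

```bash
python3 - <<'E'
from mv import *
f0=np.load("f0.npy")
for X in (-61,-63): go(X,0,148.3-10/108*(80.5-X)-1.3,.025)
robot.sleep(.3)
t,p,f=avg(3);print(round(t,2),p.round(1),f.round(1))
go(-57,0,140,.04);go(-56,0,150,.05);go(-54,0,190,.1);go(-42,-85,190,.15)
t,p,f=avg(3);print("up",round(t,2),p.round(1),f.round(1))
c=eyes.read_camera("top");cv2.imwrite("pics/top4.png",cv2.resize(c["pixels"][180:300,220:500,::-1],None,fx=2.5,fy=2.5,interpolation=cv2.INTER_CUBIC))
go(-42,-85,150,.08);go(-42,-85,129,.05)
t,p,f=avg(3);print("in",round(t,2),p.round(1),f.round(1))
for a in np.arange(.36,1.47,.055):
    go(-2-120*np.sin(a)+9.5,-85,19+120*np.cos(a),.04)
    t,p,f=st();f=f-f0;print(round(t,2),round(a,3),p.round(1),f.round(1))
    if np.linalg.norm(f)>14: print("STOP");break
E
```

```text
18.81 [-59.8   0.4 136.1] [ 5.7 -0.1  4.6]
up 20.93 [-42.1 -84.4 189.9] [-0.9 -0.5  0.2]
in 22.32 [-41.9 -85.  129.2] [-0.5 -0.9 -0.2]
22.66 0.36 [-34.4 -85.  131.5] [-0.5  0.3  0.6]
22.98 0.415 [-41.3 -85.  128.7] [-0.7 -0.2 -0.2]
23.29 0.47 [-47. -85. 126.] [-0.7 -0.5 -0.1]
23.61 0.525 [-52.8 -85.  122.8] [-0.1 -0.9 -0.7]
23.93 0.58 [-58.7 -85.  119. ] [ 1.1 -0.8  0.8]
24.24 0.635 [-64.2 -85.  115.2] [-1.  -0.1  0.1]
24.56 0.69 [-69.4 -85.  111.2] [-1.2 -0.5  0.8]
24.88 0.745 [-74.3 -85.  106.9] [-0.5 -0.4 -0.5]
25.19 0.8 [-79.  -85.  102.2] [-0.  -0.4  0.7]
25.51 0.855 [-83.4 -85.   97.3] [-0.5 -1.2  0.3]
25.82 0.91 [-87.6 -85.   92.3] [-1.4  0.1 -0.7]
26.14 0.965 [-91.5 -85.   86.9] [-1.  -0.9  0.5]
26.46 1.02 [-95.1 -85.   81.4] [-1.  -0.4  0.4]
26.77 1.075 [-98.4 -85.   75.7] [-0.7 -1.2 -1.1]
27.09 1.13 [-101.3  -85.    69.8] [-1.1 -1.1 -0.9]
27.41 1.185 [-103.9  -85.    63.8] [-1.1 -0.6  0.5]
27.73 1.24 [-106.2  -85.    57.6] [-0.4  0.6 -0.6]
28.04 1.295 [-108.2  -85.    51.3] [-1.1 -0.2  1. ]
28.36 1.35 [-109.8  -85.    44.9] [-0.5 -1.  -0.3]
28.68 1.405 [-111.1  -85.    38.4] [-1.3 -0.4 -0.2]
28.99 1.46 [-111.9  -85.    31.9] [-0.7 -0.2 -0.6]
```

View pics/top4.png

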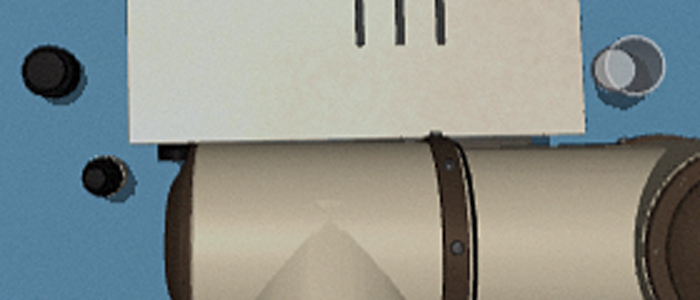

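There were no contact forces along the arc, so the door isn't where I expected. I'll look from here.

```bash
python3 - <<'E'
from mv import *
a=eyes.read_camera("wrist")["pixels"][:,:,::-1]
b=eyes.read_camera("scene")["pixels"][20:240,180:460,::-1]
d=eyes.read_camera("top")["pixels"][100:340,210:520,::-1]
cv2.imwrite("pics/five.png",np.vstack([np.hstack([cv2.resize(a,(448,280)),cv2.resize(b,(350,280))]),cv2.resize(d,(798,310))]))
print(st())
E
```

```text
(29.1417, array([-111.80404635,  -84.9970825 ,   32.1767455 ]), array([-0.05540005,  0.12223503,  1.18087822]))
```

View pics/five.png

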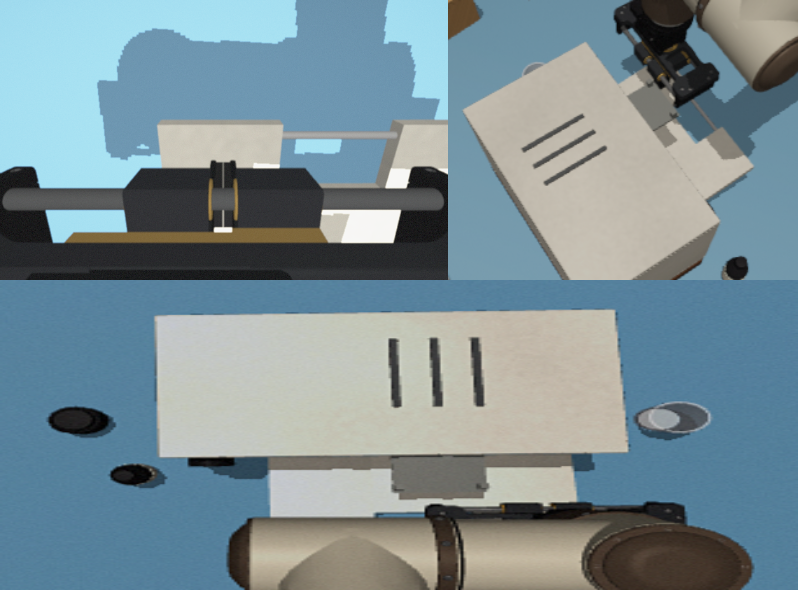

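The door now looks almost level: it swung down in front of the fingers, with the hook plate free above it. I'll probe down gently to confirm its angle and press out any remainder.

```bash
python3 - <<'E'
from mv import *
for h in np.arange(31,21,-1.):
    go(-112,-85,h,.02);t,p,f=avg(3)
    print(round(t,2),p.round(1),f.round(1),"a",np.arccos((p[2]-19)/120).round(3))
    if f[2]>9 or abs(f[0])>6: break
go(-112,-85,60,.08);go(-112,-85,190,.2)
robot.move_pose([.33,-.35,.45],rot);robot.sleep(.3)
t,p,f=avg(3);print("away",round(t,2),p.round(1),f.round(1))
b=eyes.read_camera("scene")["pixels"][:260,150:470,::-1]
d=eyes.read_camera("top")["pixels"][100:340,210:520,::-1]
cv2.imwrite("pics/six.png",np.vstack([cv2.resize(b,(372,302)),cv2.resize(d,(372,288))]))
# bystander shift and door inner edge line check
T0=np.load("pics/top0.npy",allow_pickle=True).item()["pixels"][100:340,210:520,::-1]
for n,(x,y) in dict(spool=(30,109),ink=(52,150),beaker=(262,107)).items():
    r=[cv2.matchTemplate(d,T0[y-15:y+15,x-15:x+15],cv2.TM_CCOEFF_NORMED)][0];_,v,_,l=cv2.minMaxLoc(r);print(n,v,l[0]+15-x,l[1]+15-y)
Tc=eyes.read_camera("top")
for a in (1.3,1.4,1.5): 
    print(a,[(proj(Tc,w(-2-150*np.sin(a),yy,19+150*np.cos(a)))-[210,100]).round(1).tolist() for yy in (130,-130)])
E
```

```text
29.52 [-112.  -85.   31.] [-0.2 -0.8  0.4] a 1.47
29.89 [-112.  -85.   30.] [-0.5 -0.4 -0.3] a 1.479
30.27 [-112.   -85.    28.9] [-0.7 -1.2  0.3] a 1.488
30.64 [-112.   -85.    28.3] [-2.2 -0.1  5.2] a 1.493
31.02 [-112.   -85.    28.2] [-3.8  1.4 11.2] a 1.494
away 33.79 [-262.5 -277.2  235.5] [-0.9 -0.4 -0. ]
spool 0.9975603818893433 0 0
ink 0.9975442886352539 0 0
beaker 0.9966620206832886 0 0
1.3 [[105.0, 205.5], [229.6, 203.2]]
1.4 [[105.3, 205.9], [227.9, 203.6]]
1.5 [[105.5, 205.5], [226.1, 203.3]]
```

View pics/six.png

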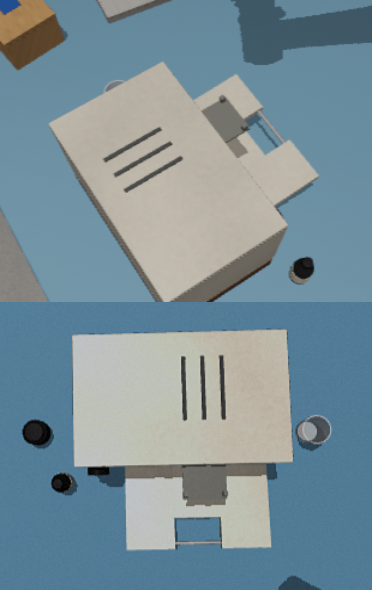

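The picture shows the door fully down: in the top view its outer edge is at row 548, with the rod at about (198,543). The probe met the hard stop at about 1.49 rad, the bystanders have not moved, and the robot is clear.

```bash
python3 -c "
from workcell import workorder
print(workorder.job_done())"
```

```text
the job is handed in; nothing more can be done
None
```

The job is handed in: the door was freed from its hook and is fully down (about 1.49 rad by touch), with the highest measured force about 12 N, the spool, ink bottle and beaker unmoved, and the robot clear.

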